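# Load the well plate and close up the live-cell chamber

## Robot

A 6-joint arm with a two-finger parallel gripper is mounted at the origin on a cart in front of the work surface, level with it; the furniture and walls round the work are solid. World frame = base frame: x ahead of the robot, y to its left, z up, the work surface at z = 0. Lengths are in m, angles in rad, forces in N, time in s.
With the tool pointing down it reaches from about 0.3 to 0.95 m from the base axis. Payload 3.1 kg.
Tool frame: the origin (TCP) lies midway between the tips of the shut fingers; the grasp point (between the pads) lies 19 mm behind it; z points along the fingers, y is the line along which they close (so a half turn about z gives the same grasp; the last joint's range is limited). The gripper opens to 85 mm and grips with 20 to 120 N. Pads are 22 mm wide; open, the fingers measure 114 mm over their backs; the gripper's body (76 mm by 85 mm) begins 54 mm behind the grasp point. The pads swing forward as they close: fully open they stand 13 mm farther back than shut.
Start: joints at [1.251, 0.308, 1.634, -0, 1.2, -0.07], TCP at [0.155, 0.606, 0.231] pointing down, gripper open.
Joint ranges: [-3.06, 3.06], [-0.79, 1.96], [0.05, 2.63], [-1.19, 4.34], [0.05, 2.64], [-2.94, 2.94]. Speed limits (rad/s): [2.79, 2.79, 3.14, 3.14, 3.14, 3.14].

## Interface

Orientations are given as a unit quaternion [w, x, y, z].
In Python, from plant import * gives the robot as it stands.
- The arm moves only by the shell command python3 -m creep 'ROWS' [OPENING] [FORCE]. ROWS is JSON, a list of rows, each a list of 4 numbers: the shift along the tool's x, y, z in m, then the turn about the tool's z in degrees. A call has 1 to 5 rows; each row shifts and turns the commanded pose from where the row before left it, along the tool's axes as they then stand; what a row does not reach is not made up. A row lasts 1/12 s, in which the tool goes at most 41.7 mm and 7.16 degrees, less where a joint would pass 70% of its speed; a pose out of reach is approached as far as the arm can. A call with a gripper value outside its range is refused whole. OPENING is the opening, from 0 (shut) to 1 (fully open), set as the call begins (- or left out, the last holds). The fingers move at their own pace and stop on an object; FORCE is the grip in N (left out, the last holds). Time passes only in rows, so rows that do not move let the fingers close. It gives the time, the measured TCP pose, the force, the opening and the grip force at its end, in the units of the state.
- observe(): the state, without advancing time (a new reading comes with each control period).
- snapshot(name): name is "scene" or "top" or "wrist"; returns a dict with "color" (400x640x3 uint8, red, green, blue), "intrinsics" (3x3 intrinsics, pixels), "distortion" ([k1, k2, p1, p2, k3] as OpenCV has them; the pictures are not rectified), "rvec" (rotation vector, rad) and "tvec" (3), from world to camera coordinates, as OpenCV has them; the wrist camera has in their place "mount" (4x4, takes a point from camera to tool coordinates, whose origin is the TCP and whose axes are the flange's). Camera axes: x right, y down, z forward; pixel columns grow to the right and rows downward; lengths in m; the calibration is good to about 2 mm. A picture is of the moment at which its call begins: read the wrist's pose just before it. There is no depth.
- finish_job(): hands the job in; it is judged then, once.
The state is a dict: "time_s": time; "joint_pos": joint angles; "joint_vel": joint speeds; "joint_efforts": joint torques, N m; "position": TCP position; "tool_rot": TCP orientation; "contact_force": force on the tool from outside, world axes, zero at the start; "ft_torque": the same for the moment, N m; "width": finger opening in m; "gripper_force": force on a finger pad.
Only numpy, scipy, OpenCV 4.12 (cv2) and the standard library are available. Lean on these libraries where they do the work, as an engineer would, in place of code of your own. Each camera call takes 0.05 s, during which the arm holds its last target. There are 200 camera calls.

## Task

Make the plate chamber ready for imaging: slide the well plate along the loading apron into the seat until it is fully home against the end stop, push the clamping jaw in so that it holds the plate against the back fence, then swing the lid fully shut, and last swing the hold-down clamp down onto the lid. Keep the plate flat on the bed all the way (do not pick it up), never bring the clamp down while the lid is open, and leave the other things on the bench where they are.

Things in the scene. Friction and masses are not known exactly. Their poses are not given: they have to be found in the camera images.
- well_plate: clear 24-well culture plate, 86 (x) x 128 (y) x 14 mm high, origin at the centre of its underside. It starts lying loose and slightly askew on the apron of the chamber, its long side roughly along the chamber's y.
- chamber: grey bed plate 12 mm thick, fixed to the bench, 146 mm wide (x -76..70), y -115..280 mm; origin on the bench under the seat's centre, x towards the lid hinge (away from the robot), y along the bed to its open loading apron, z up. Lid, jaw and clamp are mounted on it. Two 16 mm high flared lips (y 68..100 mm) lead from the apron into the seat.
- seat (a point): where the plate's origin must come: on the bed, 12 mm above the bench; axes as chamber. Walls 22 mm high round the seat, seen from this point: back fence face at x +43 mm, end stop face at y -64.5 mm, front wall face at x -59 mm (with a 70 mm gap for the jaw); open at +y. The plate touches the end stop when home and, once clamped, the back fence.
- jaw (a joint): travel of the clamping jaw along the chamber's +x (m): 0 pulled out, about 0.018 when it presses a plate that lies against the back fence, 0.021 its stop. Stiff (1.5 N); it stays where it is left.
- jaw_knob (a point): top centre of the jaw's upright black knob (14 mm diameter, 32 mm tall, top 51 mm above the bench), in front of the seat; it moves with the jaw. Push it from the front, along the chamber's +x.
- lid (a joint): lid angle (rad): 0 shut (lying flat over the seat), about 1.6 upright, 2.0 fully open (leaning away from the robot). Stiff hinge (0.14 N m): stays where it is left.
- lid_hinge (a point): middle of the lid's hinge axis, which runs along the chamber's y at x = +62 mm, 37 mm above the bench; axes as chamber.
- lid_edge (a point): middle of the lid's outer face at its free edge, 125 mm from the hinge; moves with the lid. Lid: aluminium frame with clear window, 141 mm along y, 8 mm thick, with a black finger tab (32 mm wide, on the apron side at y = +45 mm) reaching 135 mm from the hinge. Shut, its top face is 42 mm above the bench.
- clamp (a joint): angle of the hold-down clamp (rad): 0 down with its rubber foot on the shut lid, 1.57 upright, 2.1 fully open (leaning away from the seat). Stiff (0.09 N m): stays where it is left.
- clamp_hinge (a point): middle of the clamp's pivot, which runs along the chamber's x at y = -95 mm, 50 mm above the bench, at the end of the chamber away from the apron; axes as chamber.
- clamp_bar (a point): centre of the black cross bar at the end of the clamp arm (52 mm long along the chamber's x, 12 mm diameter), 60 mm from the pivot; moves with the clamp. Down, it lies 55 mm above the bench.
- marker: bystander: white and black marker pen, 130 mm long, lying
- petri_dish: bystander: petri dish, 60 mm wide, 14 mm high
- eyepiece_cap: bystander: round black dust cap, 39 mm wide, 11 mm high
- counting_chamber: bystander: flat grey case, 44 x 88 x 11 mm
Things that resemble listed ones, but are neither listed nor needed, are in the scene too. Leave any green look-alike of the well_plate alone.

How it is judged:
On the way, in this order (a step that is already met when the one before it is completed fails the run):
1. the plate is in the seat, against the end stop (y of well_plate in the frame of seat between -0.004 and 0.004 m and x of well_plate in the frame of seat between -0.02 and 0.004 m and z of well_plate in the frame of seat below 0.003 m), for 0.2 s.
2. the jaw is pushed in and holds the plate against the back fence (value of joint jaw above 0.0155 m and x of well_plate in the frame of seat above -0.003 m), for 0.2 s.
3. the lid is shut (value of joint lid below 0.05 rad), for 0.2 s.
4. the clamp is down on the lid (value of joint clamp below 0.1 rad), for 0.2 s.
At the end, for the whole second after the job is handed in: The plate lies flat in the seat, its origin within 4 mm of the seat point along the chamber and 3 mm across it and within 0.05 rad of square; the jaw is in (over 15.5 mm) against it; the lid is shut (under 0.05 rad) and the clamp is down on it (under 0.1 rad); all at rest (all of step 2 and y of well_plate in the frame of seat between -0.004 and 0.004 m and x of well_plate in the frame of seat below 0.003 m and z of well_plate in the frame of seat below 0.003 m and angle between the x axis of well_plate and the x axis of seat, either way round below 0.05 rad and value of joint lid below 0.05 rad and value of joint clamp below 0.1 rad and linear speed of well_plate below 0.01 m/s); the robot touches nothing.
It fails at once if the clamp is brought down while the lid is open (value of joint clamp below 0.6 rad and value of joint lid above 0.3 rad).
It fails at once if the plate is tipped or carried (tilted over 0.25 rad, or lifted over 20 mm off the bed) (angle between well_plate's own z axis and vertical above 0.25 rad or z of well_plate in the frame of seat above 0.02 m).
It fails at once if a bystander is moved more than 30 mm (distance of any of marker, petri_dish, eyepiece_cap, counting_chamber from where it was at the start of the episode above 0.03 m).
It also fails if it takes over 61 s, if anything falls off the work surface, if the arm or the gripper's body presses on something with over 40 N, if the wrist force passes 120 N, or if a joint passes its speed limit or range.

## Working session

There is one attempt and no reset: what is moved stays moved. The work goes in short steps, Python scripts to look and compute and a shell command to move; the robot and the scene stay as the last step left them, time stands still between calls to the robot, and variables do not carry over. Pictures are saved under pics/ and viewed, at most 10 in all, crops included, and the job is handed in when it is done.

```bash
mkdir -p pics; ls; python3 - <<'E'
from plant import *
import cv2
s=observe();print(s['time_s'],s['position'],s['tool_rot'],s['width'])
for n in("scene","top"):
    d=snapshot(n);cv2.imwrite(f"pics/{n}0.png",d["color"][:,:,::-1]);print(n,d["intrinsics"].tolist(),d["distortion"],d["rvec"],d["tvec"])
E
```

```text
pics
0.0 [0.15425228 0.60480263 0.23003636] [-2.29105400e-04  1.24552003e-01  9.92212396e-01 -1.14369373e-03] 0.08539243467928585
scene [[455.6950084654512, 0.0, 319.24608723339185], [0.0, 455.6950084654512, 193.61002879017067], [0.0, 0.0, 1.0]] [-0.09382201  0.          0.          0.          0.        ] [ 2.16939958 -0.67853246  0.29166951] [-0.47338901  0.26347161  1.2298699 ]
top [[440.33447383984145, 0.0, 316.8627614990274], [0.0, 440.33447383984145, 199.9258799311458], [0.0, 0.0, 1.0]] [-0.09018822  0.          0.          0.          0.        ] [ 2.14991302 -2.21557995  0.08000812] [0.01411097 0.56679912 1.23328332]
```

View pics/top0.png

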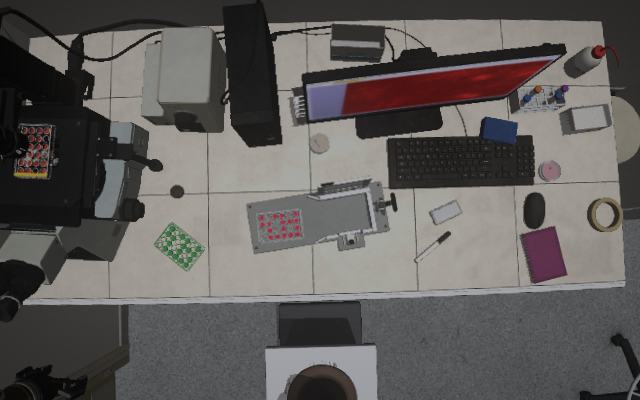

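View pics/scene0.png

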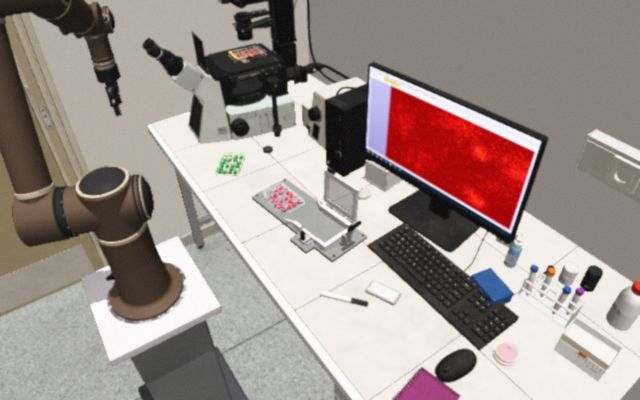

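The top view shows the chamber at about (320,215), apron to the left. The red plate is at (280,225), the jaw knob near (350,240), the open lid near (345,187) and the clamp near (390,203). The scene view agrees. The green look-alike at (180,245) stays untouched. I'll zoom in next.

```bash
cat > h.py <<'E'
import cv2,numpy as np
from plant import *
from scipy.spatial.transform import Rotation as R
def cam(n):
    s=observe();d=snapshot(n)
    if n=="wrist":
        q=np.array(s['tool_rot']);T=np.eye(4);T[:3,:3]=R.from_quat(q[[1,2,3,0]]).as_matrix();T[:3,3]=s['position']
        M=T@np.array(d["mount"]);Rm,c=M[:3,:3],M[:3,3]
    else:
        Rc=cv2.Rodrigues(np.array(d["rvec"]))[0];Rm=Rc.T;c=-Rc.T@np.array(d["tvec"]).ravel()
    return dict(img=d["color"][:,:,::-1].copy(),K=np.array(d["intrinsics"]),D=np.array(d["distortion"]),R=Rm,c=c)
def ray(C,uv):
    p=cv2.undistortPoints(np.array(uv,float).reshape(-1,1,2),C["K"],C["D"]).reshape(-1,2)
    return np.c_[p,np.ones(len(p))]@C["R"].T
def plane(C,uv,z):
    r=ray(C,uv);return C["c"]+r*((z-C["c"][2])/r[:,2])[:,None]
def tri(C1,u1,C2,u2):
    A=[];b=[]
    for C,u in((C1,u1),(C2,u2)):
        d=ray(C,u)[0];d/=np.linalg.norm(d);P=np.eye(3)-np.outer(d,d);A.append(P);b.append(P@C["c"])
    return np.linalg.lstsq(np.vstack(A),np.hstack(b),rcond=None)[0]
def proj(C,X):
    Rc=C["R"].T;return cv2.projectPoints(np.array(X,float).reshape(-1,1,3),cv2.Rodrigues(Rc)[0],-Rc@C["c"],C["K"],C["D"])[0].reshape(-1,2)
def crop(C,name,x,y,w,h,k):
    cv2.imwrite(f"pics/{name}.png",cv2.resize(C["img"][y:y+h,x:x+w],None,fx=k,fy=k,interpolation=cv2.INTER_CUBIC))
E
python3 - <<'E'
from h import *
T=cam("top");crop(T,"topz",240,170,160,90,5)
S=cam("scene");crop(S,"scz",245,165,130,95,6)
E
```

```text
(no output)
```

View pics/topz.png

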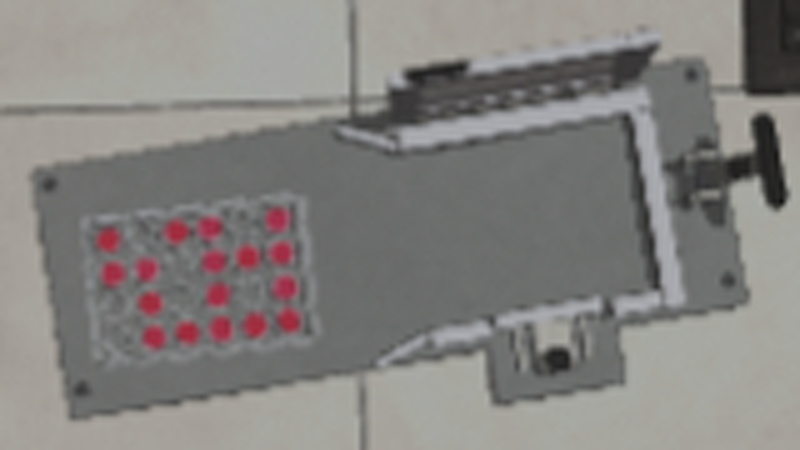

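View pics/scz.png

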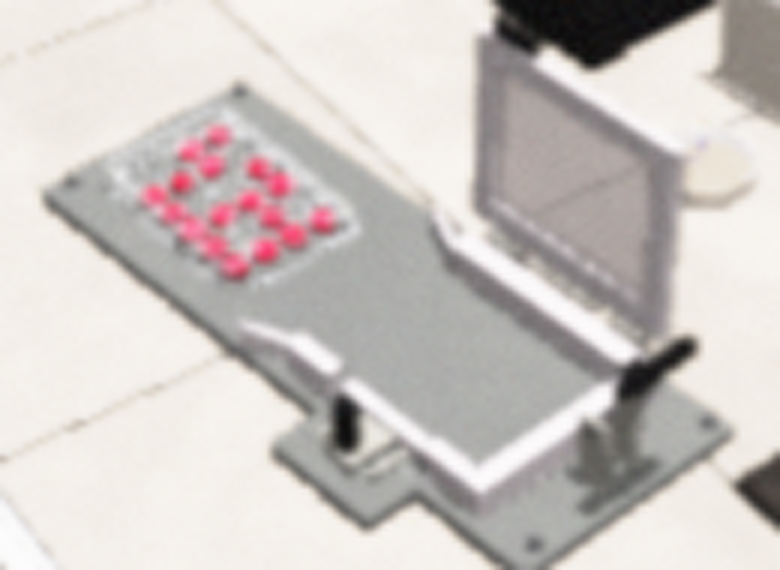

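```bash
cat >> h.py <<'E'
def uz(p,x,y,k): return (np.array(p,float)+.5)/k-.5+np.array([x,y])
def fit2(L,W): # rigid 2D local->world
    L=np.array(L,float);W=np.array(W)[:,:2];l=L.mean(0);w=W.mean(0);H=(L-l).T@(W-w)
    a=np.arctan2(H[0,1]-H[1,0],H[0,0]+H[1,1]);r=np.array([[np.cos(a),-np.sin(a)],[np.sin(a),np.cos(a)]])
    t=w-r@l;return a,t,np.linalg.norm((L@r.T+t)-W,axis=1)
E
python3 - <<'E'
from h import *
T=cam("top");S=cam("scene")
t=lambda p:uz(p,240,170,5); s=lambda p:uz(p,245,165,6)
L=[[.07,.28],[-.076,.28],[-.076,-.115],[.07,-.115]]
ut=t([(35,170),(70,417),(748,300),(705,60)])
a,o,e=fit2(L,plane(T,ut,.012));print("top",np.degrees(a),o,e)
us=s([(238,88),(45,197),(732,432)])
a2,o2,e2=fit2([L[0],L[1],L[3]],plane(S,us,.012));print("scene",np.degrees(a2),o2,e2)
for i,j in((0,0),(1,1),(3,2)): print(tri(T,ut[i],S,us[j]))
pl=plane(T,t([(302,195),(318,335),(100,364),(82,217)]),.026)
ap,op,ep=fit2([[.043,-.064],[-.043,-.064],[-.043,.064],[.043,.064]],pl);print("plate",np.degrees(ap),op,ep)
# red wells mask for checking
print("knob",tri(T,t((557,355)),S,s((346,400))))
print("bar",tri(T,t((770,160)),S,s((658,366))))
print("lid corners", tri(T,t((398,78)),S,s((482,40))), tri(T,t((655,40)),S,s((683,160))))
r=np.array([[np.cos(a),-np.sin(a)],[np.sin(a),np.cos(a)]])
print("plate in chamber",(op-o)@r)
E
```

```text
top 7.781305745695663 [ 0.53308206 -0.0848808 ] [0.0030425  0.001416   0.00341619 0.00314982]
scene 8.052938999746756 [ 0.52786481 -0.09413996] [0.00267424 0.00547906 0.00472618]
[0.56238015 0.20150493 0.00302334]
[0.42202612 0.18310122 0.00058046]
[ 0.61566577 -0.18909303  0.0056119 ]
plate 5.079648577562201 [0.4983195  0.10434906] [0.00360516 0.00345009 0.00239846 0.00141629]
knob [ 0.44923085 -0.09430317  0.04659269]
bar [ 0.55069838 -0.20800657  0.1009334 ]
lid corners [ 0.59312756 -0.00904878  0.15098711] [ 0.61195709 -0.14332518  0.15175894]
plate in chamber [-0.0088222   0.19219402]
```

```bash
cat >> h.py <<'E'
def to(p,yaw=None): # shift in present tool axes (mm), turn of tool z (deg) to bring tool x to world yaw
    s=observe();q=np.array(s['tool_rot']);Rm=R.from_quat(q[[1,2,3,0]]).as_matrix()
    y=np.degrees(np.arctan2(Rm[1,0],Rm[0,0]))
    print("pos",s['position'].round(4),"yaw",round(y,2),"shift mm",(1000*Rm.T@(np.array(p)-s['position'])).round(1),"turn",None if yaw is None else round((y-yaw+180)%360-180,2))
E
python3 - <<'E'
from h import *
d=snapshot("wrist");print(np.array(d["mount"]).round(3).tolist(),np.array(d["intrinsics"])[0,0],d["distortion"])
to([.45,.05,.33],97.9)
E
```

```text
[[0.0, -0.958, -0.288, 0.074], [1.0, 0.0, -0.0, 0.001], [0.0, -0.288, 0.958, -0.143], [0.0, 0.0, 0.0, 1.0]] 329.16091934439896 [-0.061906  0.        0.        0.        0.      ]
pos [0.1545 0.6054 0.231 ] yaw 165.69 shift mm [-423.6 -465.2  -98.8] turn 67.79
```

```bash
for i in 1 2 3 4; do python3 -m creep '[[-0.0212,-0.0233,-0.005,0],[-0.0212,-0.0233,-0.005,0],[-0.0212,-0.0233,-0.005,0],[-0.0212,-0.0233,-0.005,0],[-0.0212,-0.0233,-0.005,0]]' 0.45|tail -1; done
for i in 1 2; do python3 -m creep '[[0,0,0,6.78],[0,0,0,6.78],[0,0,0,6.78],[0,0,0,6.78],[0,0,0,6.78]]'; done
python3 - <<'E'
from h import *
to([.45,.05,.33],97.9)
C=cam("wrist");cv2.imwrite("pics/w1.png",C["img"])
E
```

```text
gripper_force: 0.0
gripper_force: 0.0
gripper_force: 0.0
gripper_force: 0.0
time_s: 2.43
position: [0.4501, 0.049, 0.3313]
tool_rot: [0.0, 0.411, 0.911, 0.0]
contact_force: [-0.4, 1.0, 0.4]
width: 0.0382
gripper_force: 0.0
time_s: 2.85
position: [0.4501, 0.0492, 0.3314]
tool_rot: [0.0, 0.659, 0.752, 0.0]
contact_force: [0.1, -0.1, -1.0]
width: 0.038
gripper_force: 0.0
pos [0.4501 0.0492 0.3314] yaw 97.55 shift mm [ 0.8 -0.   1.4] turn -0.35
```

View pics/w1.png

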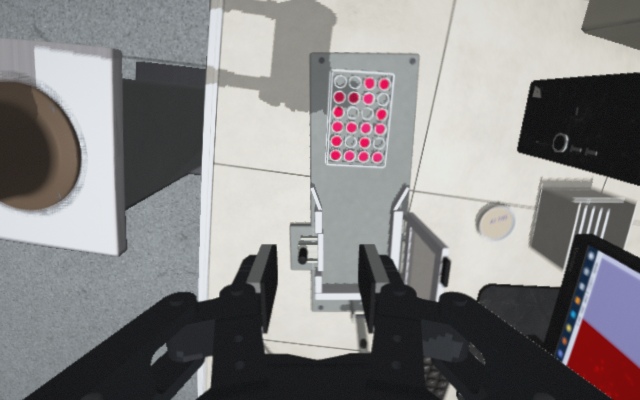

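The wrist view shows the apron corners at (310,53) and (417,54), the end corner at (312,310), plate corners at (331,69), (394,73), (387,166) and (326,163), and the knob at (302,256). I'll zoom in on the plate and bed for better pixels and take a second wrist position for heights.

```bash
python3 - <<'E'
from h import *
import pickle
C=cam("wrist");pickle.dump(C,open("w1.pkl","wb"))
E
python3 -m creep '[[0.02,0,0,0],[0.02,0,0,0],[0.02,0,0,0],[0.02,0,0,0],[0.0,0,0,0]]' |head -2
python3 -m creep '[[0.02,0,0,0],[0.02,0,0,0],[0.02,0,0,0],[0.0,0,0,0],[0.0,0,0,0]]' |head -2
python3 - <<'E'
from h import *
import pickle
D=cam("wrist");pickle.dump(D,open("w2.pkl","wb"))
C=pickle.load(open("w1.pkl","rb"))
a=cv2.resize(C["img"][40:320,285:455],None,fx=2.1,fy=2.1,interpolation=cv2.INTER_CUBIC)
b=cv2.resize(D["img"][120:400,285:455],None,fx=2.1,fy=2.1,interpolation=cv2.INTER_CUBIC)
cv2.imwrite("pics/w12.png",np.hstack([a,b]));print(a.shape)
E
```

```text
time_s: 3.37
position: [0.4387, 0.1311, 0.3314]
time_s: 3.78
position: [0.4309, 0.1878, 0.3312]
(588, 357, 3)
```

View pics/w12.png

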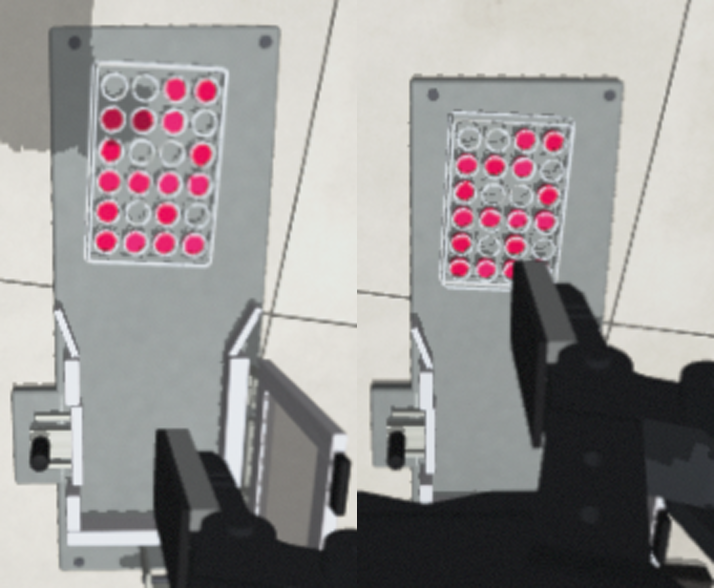

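The two views agree. In the left view the bed corners are (50,28), (279,28) and (60,568) and the plate corners (97,62), (228,68), (213,267) and (86,262). In the right view they are bed (412,78), (623,79) and plate (448,113), (575,122), (440,286).

```bash
python3 - <<'E'
from h import *
import pickle
C=pickle.load(open("w1.pkl","rb"));D=pickle.load(open("w2.pkl","rb"))
c=lambda p:uz(p,285,40,2.1); d=lambda p:uz(np.array(p)-[357,0],285,120,2.1)
for n,p,q in(("bedF",(50,28),(412,78)),("bedB",(279,28),(623,79)),("plFar-",(97,62),(448,113)),("plFar+",(228,68),(575,122)),("plNear-",(86,262),(440,286)),("knob",(39,460),(396,460))):
    print(n,tri(C,c(p),D,d(q)).round(4))
L=[[-.076,.28],[.07,.28],[-.076,-.115]]
a,o,e=fit2(L,plane(C,c([(50,28),(279,28),(60,568)]),.012));print(np.degrees(a),o,e)
a2,o2,e2=fit2(L[:2],plane(D,d([(412,78),(623,79)]),.012));print(np.degrees(a2),o2,e2)
P=[[-.043,.064],[.043,.064],[.043,-.064],[-.043,-.064]]
pa,po,pe=fit2(P,plane(C,c([(97,62),(228,68),(213,267),(86,262)]),.024));print("plate",np.degrees(pa),po,pe)
r=np.array([[np.cos(a),-np.sin(a)],[np.sin(a),np.cos(a)]]);print((po-o)@r)
print("knob ch",(plane(C,c((39,460)),.051)[0,:2]-o)@r)
print("end stop",(plane(C,c([(67,530),(67,513)]),.034)[:,:2]-o)@r, "frontwall inner",(plane(C,c([(80,450)]),.034)[:,:2]-o)@r, "fence",(plane(C,c([(228,440)]),.034)[:,:2]-o)@r)
E
```

```text
bedF [0.4214 0.1839 0.004 ]
bedB [0.5659 0.2039 0.0026]
plFar- [0.4511 0.166  0.0159]
plFar+ [0.5339 0.1732 0.0222]
plNear- [0.4625 0.041  0.023 ]
knob [ 0.4484 -0.0933  0.0488]
8.096310472749337 [ 0.53469703 -0.08237113] [0.00173372 0.0027784  0.00373948]
7.959820713194817 [ 0.53433914 -0.0816523 ] [0.00169248 0.00169248]
plate 5.347392070439601 [0.49875639 0.10711109] [0.00294989 0.00312853 0.00171492 0.00201385]
[-0.00889621  0.19265538]
knob ch [-0.08709743  0.00244295]
end stop [[-0.06903941 -0.0631222 ]
 [-0.06884855 -0.04895773]] frontwall inner [[-0.05906157  0.00121428]] fence [[0.04462409 0.00726635]]
```

```bash
cat >> h.py <<'E'
O=np.array([.5335,-.083]);YC=8.0
def ch(x,y,z,yaw=98.0):
    a=np.radians(YC);r=np.array([[np.cos(a),-np.sin(a)],[np.sin(a),np.cos(a)]]);s=observe()
    print("now in chamber",((s['position'][:2]-O)@r).round(4),s['position'][2].round(4),"F",((s['contact_force'][:2])@r).round(1))
    to([*(O+r@[x,y]),z],yaw)
E
python3 -c "
from h import *
ch(-.010,.2925,.016)"
```

```text
now in chamber [-0.0639  0.2819] 0.3312 F [-0.1 -0.5]
pos [0.431  0.1873 0.3312] yaw 98.01 shift mm [ 10.9  53.9 315.2] turn 0.01
```

```bash
python3 -m creep '[[0.006,0.018,0.02,0],[0.005,0.018,0.03,0],[0,0.018,0.04,0],[0,0,0.04,0],[0,0,0.04,0]]' 0.4|sed -n 2p
python3 -m creep '[[0,0,0.04,0],[0,0,0.04,0],[0,0,0.03,0],[0,0,0.02,0],[0,0,0.005,0]]'
python3 - <<'E'
from h import *
ch(-.010,.2925,.016)
C=cam("wrist");cv2.imwrite("pics/w3.png",C["img"])
E
```

```text
position: [0.4838, 0.2049, 0.1623]
time_s: 4.67
position: [0.4788, 0.2035, 0.0242]
tool_rot: [-0.002, 0.657, 0.754, -0.004]
contact_force: [-0.8, -1.0, 0.0]
width: 0.0344
gripper_force: 0.0
now in chamber [-0.0143  0.2913] 0.0242 F [-0.9 -0.9]
pos [0.4788 0.2035 0.0242] yaw 97.87 shift mm [1.2 4.4 8.2] turn -0.13
```

View pics/w3.png

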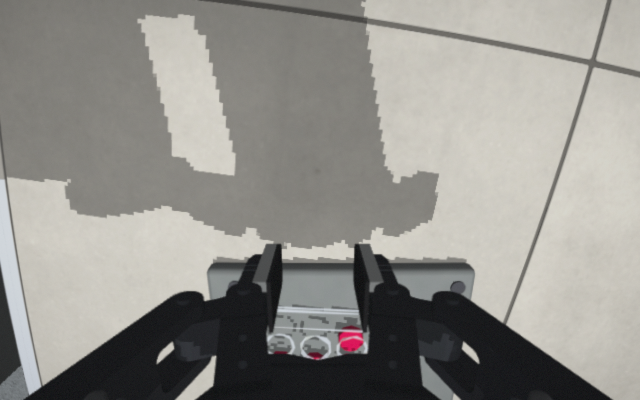

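```bash
python3 -m creep '[[0,0.002,0.003,0],[0,0.002,0.003,0],[0,0,0,0],[-0.006,0,0,0],[-0.006,0,0,0]]'|sed -n '2p;4p'
for i in 1 2; do python3 -m creep '[[-0.01,0,0,0],[-0.01,0,0,0],[-0.01,0,0,0],[-0.01,0,0,0],[-0.01,0,0,0]]'|sed -n '2p;4p'; done
python3 - <<'E'
from h import *
ch(-.010,.0745,.017)
C=cam("wrist");cv2.imwrite("pics/w4.png",C["img"])
T=cam("top");crop(T,"t4",240,170,160,90,5)
E
```

```text
position: [0.4888, 0.1949, 0.0236]
contact_force: [-0.3, -0.3, 0.6]
position: [0.4951, 0.1443, 0.0227]
contact_force: [-0.8, 2.2, 2.9]
position: [0.5018, 0.095, 0.0226]
contact_force: [-0.2, 3.8, 5.3]
now in chamber [-0.0066  0.1807] 0.0226 F [0.3 3.8]
pos [0.5018 0.095  0.0226] yaw 97.87 shift mm [-106.2   -3.2    5.6] turn -0.13
```

View pics/t4.png

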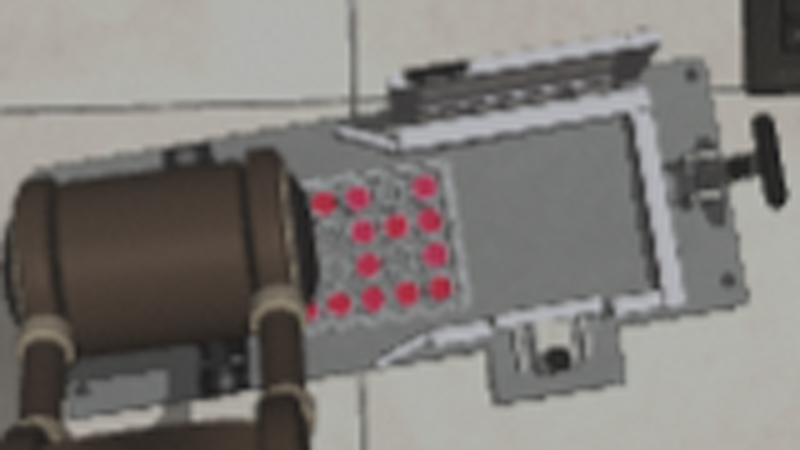

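```bash
python3 - <<'E'
from h import *
T=cam("top");a=np.radians(YC);r=np.array([[np.cos(a),-np.sin(a)],[np.sin(a),np.cos(a)]])
t=lambda p:uz(p,240,170,5)
print("lead edge",((plane(T,t([(450,162),(468,305)]),.024)[:,:2]-O)@r).round(4))
E
python3 -m creep '[[0,0,0,0],[0,0,0,0]]'
```

```text
lead edge [[ 0.0321  0.04  ]
 [-0.0495  0.0438]]
time_s: 6.28
position: [0.5005, 0.0952, 0.0216]
tool_rot: [-0.0, 0.657, 0.754, -0.001]
contact_force: [0.2, -0.3, 0.4]
width: 0.0339
gripper_force: 0.0
```

View pics/w4.png

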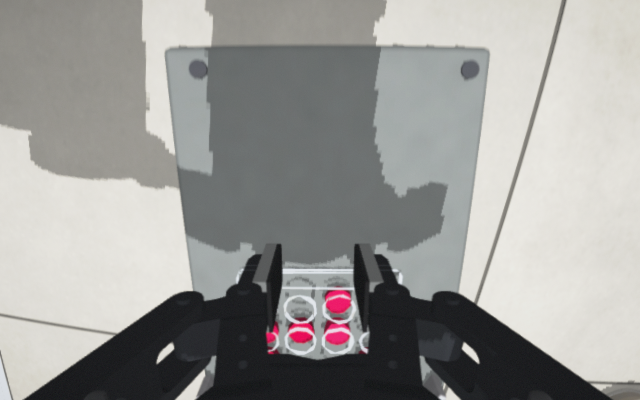

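The plate's trailing edge sits right at the finger faces (row ~268), and there is no steady load. I'll back off, lower for a surer contact and continue.

```bash
python3 -m creep '[[0.005,-0.003,0,0],[0,0,0.004,0],[0,0,0.003,0],[0,0,0,0],[-0.005,0,0,0]]'|sed -n '2p;4p'
for i in 1 2; do python3 -m creep '[[-0.008,0,0,0],[-0.008,0,0,0],[-0.008,0,0,0],[-0.008,0,0,0],[-0.008,0,0,0]]'|sed -n '2p;4p'; done
python3 - <<'E'
from h import *
ch(-.010,.0745,.017)
C=cam("wrist");cv2.imwrite("pics/w5.png",C["img"])
T=cam("top");crop(T,"t5",240,170,160,90,4)
cv2.imwrite("pics/c5.png",np.vstack([cv2.imread("pics/t5.png"),C["img"][200:400]]) if 0 else np.vstack([cv2.imread("pics/t5.png"),C["img"][200:]]))
E
```

```text
position: [0.4978, 0.0958, 0.0148]
contact_force: [0.3, 0.3, 0.6]
position: [0.5041, 0.0545, 0.0154]
contact_force: [0.2, -0.4, 0.5]
position: [0.5096, 0.0153, 0.0154]
contact_force: [0.4, 1.1, 0.2]
now in chamber [-0.0099  0.1006] 0.0154 F [0.5 1. ]
pos [0.5096 0.0153 0.0154] yaw 97.88 shift mm [-26.1   0.   -1.6] turn -0.12
```

```bash
python3 -m creep '[[-0.005,0,0,0],[-0.005,0,0,0],[-0.005,0,0,0],[-0.003,0,0,0],[-0.002,0,0,0]]'|sed -n '2p;4p'
for i in 1 2 3 4; do python3 -m creep '[[-0.001,0,0,0],[-0.001,0,0,0],[0,0,0,0]]'|sed -n '2p;4p'; done
python3 -c "
from h import *
ch(-.010,.0745,.017)"
```

```text
position: [0.5122, -0.0041, 0.0152]
contact_force: [-0.3, -1.5, -0.7]
position: [0.5124, -0.0058, 0.0153]
contact_force: [-0.3, -1.1, 0.4]
position: [0.5127, -0.0078, 0.0153]
contact_force: [-0.6, -0.1, 0.0]
position: [0.513, -0.0098, 0.0153]
contact_force: [-0.2, -0.3, -0.1]
position: [0.5133, -0.0119, 0.0153]
contact_force: [-0.3, 0.4, 0.4]
now in chamber [-0.0101  0.0733] 0.0153 F [-0.2  0.4]
pos [ 0.5133 -0.0119  0.0153] yaw 97.89 shift mm [ 1.2  0.1 -1.7] turn -0.11
```

```bash
cat >> h.py <<'E'
def wells(C,z=.02,box=None):
    im=C["img"].astype(int);m=((im[:,:,2]-im[:,:,1]>50)&(im[:,:,2]>90)).astype(np.uint8)
    if box: k=np.zeros_like(m);k[box[1]:box[3],box[0]:box[2]]=1;m*=k
    n,l,st,ce=cv2.connectedComponentsWithStats(m)
    a=np.radians(YC);r=np.array([[np.cos(a),-np.sin(a)],[np.sin(a),np.cos(a)]])
    ok=[i for i in range(1,n) if 6<=st[i,4]<900];W=(plane(C,ce[ok],z)[:,:2]-O)@r
    return W[np.argsort(W[:,1])],st[ok,4][np.argsort(W[:,1])]
E
python3 - <<'E'
from h import *
np.set_printoptions(suppress=True,precision=4)
T=cam("top");w,a=wells(T,.02,(240,170,400,260));print("top",np.c_[w,a])
C={**T,"img":cv2.imread("pics/top0.png")};w,a=wells(C,.02,(240,170,400,260));print("top0",np.c_[w,a])
W=cam("wrist");w,a=wells(W,.02,(200,240,440,400));print("wrist",np.c_[w,a])
E
```

```text
top [[-0.0353 -0.0495 17.    ]
 [ 0.0031 -0.0493 19.    ]
 [ 0.0221 -0.049  18.    ]
 [-0.0165 -0.049  16.    ]
 [-0.0357 -0.03   17.    ]
 [ 0.003  -0.03   16.    ]]
top0 [[ 0.0169  0.1421 17.    ]
 [-0.0026  0.1435 17.    ]
 [-0.0219  0.1446 16.    ]
 [-0.0403  0.1452 16.    ]
 [-0.0015  0.1628 21.    ]
 [-0.04    0.1649 16.    ]
 [ 0.019   0.1811 16.    ]
 [-0.0008  0.1817 17.    ]
 [-0.0196  0.1832 18.    ]
 [-0.0386  0.1849 18.    ]
 [ 0.0195  0.2004 18.    ]
 [-0.0377  0.2035 17.    ]
 [ 0.0016  0.2208 16.    ]
 [-0.0181  0.2215 16.    ]
 [-0.0374  0.2221 16.    ]
 [ 0.0216  0.2395 15.    ]
 [ 0.0022  0.2399 18.    ]]
wrist [[  0.0041   0.0268 267.    ]
 [ -0.0152   0.0272 239.    ]
 [ -0.0321   0.0306 329.    ]
 [ -0.0149   0.0336 165.    ]
 [  0.0025   0.034  185.    ]
 [ -0.015    0.0387  35.    ]
 [  0.004    0.039   35.    ]
 [  0.0034   0.0495 524.    ]
 [  0.0034   0.0581   7.    ]]
```

```bash
for i in 1 2 3 4; do python3 -m creep '[[-0.001,0,0,0],[-0.001,0,0,0],[0,0,0,0]]'|sed -n '2p;4p'; python3 -c "
from h import *
w,a=wells(cam('top'),.02,(240,170,400,260));print(w[:4].mean(0).round(4))"; done
```

```text
position: [0.5132, -0.0123, 0.0153]
contact_force: [-0.2, 5.7, 1.9]
[-0.0067 -0.0495]
position: [0.5131, -0.0124, 0.0153]
contact_force: [-1.0, 13.2, 2.5]
[-0.0068 -0.0496]
position: [0.5132, -0.0125, 0.0153]
contact_force: [-0.8, 19.8, 3.6]
[-0.0068 -0.0496]
position: [0.5132, -0.0126, 0.0154]
contact_force: [-0.1, 24.9, 4.0]
[-0.0067 -0.0496]
```

```bash
python3 -m creep '[[0.004,0,0,0],[0.006,0,0,0],[0.01,0,0,0],[0.01,0,-0.02,0],[0,0,-0.04,0]]' |sed -n 2p
python3 -m creep '[[0,0,-0.03,0],[0,-0.03,-0.02,0],[-0.02,-0.03,0,0],[-0.025,-0.03,0,0],[-0.025,-0.025,0,0]]' 0|sed -n 2p
python3 -m creep '[[-0.02,0,0,0],[-0.009,0,0,0],[0,0,0,0]]' |sed -n 2p
python3 -c "
from h import *
ch(-.125,.0025,.033)
w,a=wells(cam('top'),.02,(240,170,400,260));print(w[:4].round(4))"
```

```text
position: [0.5045, 0.0115, 0.0711]
position: [0.4042, -0.0754, 0.1257]
position: [0.4109, -0.1055, 0.1259]
now in chamber [-0.1245 -0.0053] 0.1259 F [ 0.4 -0.1]
pos [ 0.4109 -0.1055  0.1259] yaw 97.7 shift mm [ 7.9 -0.7 92.9] turn -0.3
[[ 0.022  -0.0496]
 [-0.0353 -0.0495]
 [ 0.0027 -0.0494]
 [-0.0165 -0.0494]]
```

```bash
python3 -m creep '[[0.004,0,0.03,0],[0.004,0,0.03,0],[0,0,0.02,0],[0,0,0.012,0],[0,0,0,0]]' |sed -n '2p;4p;5p'
python3 -m creep '[[0,0.004,0,0],[0,0.004,0,0],[0,0.004,0,0],[0,0.004,0,0],[0,0,0,0]]' |sed -n '2p;4p'
python3 -m creep '[[0,0.003,0,0],[0,0.003,0,0],[0,0.003,0,0],[0,0.003,0,0],[0,0,0,0]]' |sed -n '2p;4p'
python3 - <<'E'
from h import *
ch(-.09,.0025,.033)
w,a=wells(cam('top'),.02,(240,170,400,260));print(w[:4].mean(0).round(4))
E
```

```text
position: [0.4065, -0.0937, 0.0305]
contact_force: [-0.6, 0.2, -0.5]
width: -0.0002
position: [0.4267, -0.0939, 0.0344]
contact_force: [0.0, -0.5, 1.0]
position: [0.4369, -0.0919, 0.0333]
contact_force: [-1.2, 0.1, 1.0]
now in chamber [-0.0969  0.0046] 0.0333 F [-1.1  0.3]
pos [ 0.4369 -0.0919  0.0333] yaw 97.88 shift mm [-2.1  6.9  0.3] turn -0.12
[-0.0048 -0.0495]
```

```bash
for i in 1 2 3 4; do python3 -m creep '[[0,0.001,0,0],[0,0.001,0,0],[0,0,0,0]]'|sed -n '2p;4p'; python3 -c "
from h import *
w,a=wells(cam('top'),.02,(240,170,400,260));print(w[:4].mean(0).round(4))"; done
```

```text
position: [0.4384, -0.0917, 0.0332]
contact_force: [-2.0, 0.5, 1.1]
[-0.0036 -0.0496]
position: [0.4406, -0.0914, 0.0332]
contact_force: [-0.9, -0.3, 1.1]
[-0.0011 -0.0497]
position: [0.4416, -0.0911, 0.0331]
contact_force: [-4.8, -1.6, 3.6]
[-0.0004 -0.0496]
position: [0.4417, -0.091, 0.033]
contact_force: [-9.5, -3.5, 6.8]
[-0.0004 -0.0496]
```

```bash
python3 -m creep '[[0,0.001,0,0],[0,0.001,0,0],[0,0,0,0]]'|sed -n '2p;4p'
python3 -m creep '[[0,-0.005,0,0],[0,-0.015,0,0],[0,-0.015,-0.02,0],[0,0,-0.04,0],[0,0,-0.04,0]]' |sed -n 2p
python3 -m creep '[[0,0,-0.04,0],[0,0,-0.04,0],[0,0,-0.03,0],[-0.004,0.02,0,0],[0,0.035,0,0]]' |sed -n 2p
python3 -m creep '[[0,0.035,0,0],[0,0.035,0,0],[0,0.035,0,0],[0,0.035,0,0],[0,0,0,0]]' |sed -n 2p
python3 - <<'E'
from h import *
ch(.125,0,.146)
w,a=wells(cam('top'),.02,(240,170,400,260));print(w[:4].mean(0).round(4))
C=cam("wrist");D=cam("scene")
a=cv2.resize(D["img"][120:290,210:400],None,fx=3,fy=3);b=np.zeros((a.shape[0],230,3),np.uint8)
T=cam("top")["img"][150:260,260:420];T=cv2.resize(T,(230,158));b[:158]=T;b[170:170+144]=cv2.resize(C["img"],(230,144))
cv2.imwrite("pics/lid.png",np.hstack([a,b]))
E
```

```text
position: [0.4418, -0.0909, 0.0329]
contact_force: [-14.2, -5.2, 11.5]
position: [0.4102, -0.0947, 0.1329]
position: [0.4688, -0.0928, 0.2474]
position: [0.6123, -0.0715, 0.2427]
now in chamber [0.0797 0.0004] 0.2427 F [ 0.3 -1. ]
pos [ 0.6123 -0.0715  0.2427] yaw 97.97 shift mm [-0.4 44.6 97. ] turn -0.03
[-0.0003 -0.0495]
```

View pics/lid.png

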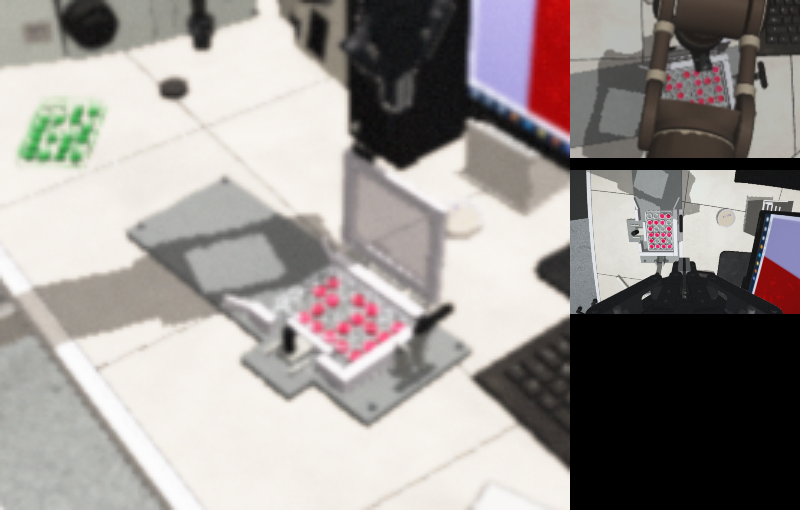

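The plate is seated with the jaw in, the lid is about upright and the gripper hangs above it with the monitor clear. Next I'll go behind the lid.

```bash
python3 -m creep '[[0,0.02,0,0],[0,0.016,0,0],[0,0,0.02,0],[0,0,0.02,0],[0,0,0.02,0]]' |sed -n '2p;4p'
python3 -m creep '[[0,0,0.02,0],[0,0,0.016,0],[0,0,0,0],[0,-0.008,0,0],[0,-0.008,0,0]]' |sed -n '2p;4p'
python3 -m creep '[[0,-0.006,0,0],[0,-0.006,0,0],[0,-0.006,0,0],[0,-0.006,0,0],[0,-0.006,0,0]]' |sed -n '2p;4p'
python3 -c "
from h import *
ch(.0528,0,.1446)"
```

```text
position: [0.6408, -0.068, 0.184]
contact_force: [-0.7, -0.3, -0.0]
position: [0.6252, -0.0702, 0.1489]
contact_force: [-0.3, -1.5, 0.5]
position: [0.5956, -0.0743, 0.1482]
contact_force: [0.6, 0.4, 0.3]
now in chamber [ 0.0627 -0.    ] 0.1482 F [0.6 0.3]
pos [ 0.5956 -0.0743  0.1482] yaw 97.89 shift mm [-0.  -9.9  3.6] turn -0.11
```

```bash
python3 -m creep '[[0,-0.005,0.002,0],[0,-0.005,0.002,0],[0,-0.009,0.003,0],[0,-0.009,0.003,0],[0,-0.009,0.004,0]]' |sed -n '2p;4p'
python3 -m creep '[[0,-0.008,0.005,0],[0,-0.008,0.0055,0],[0,-0.008,0.006,0],[0,-0.006,0.007,0],[0,-0.006,0.007,0]]' |sed -n '2p;4p'
python3 -m creep '[[0,-0.006,0.008,0],[0,-0.004,0.008,0],[0,-0.004,0.009,0],[0,-0.004,0.009,0],[0,0,0,0]]' |sed -n '2p;4p'
python3 - <<'E'
from h import *
ch(-.0335,0,.044)
S=cam("scene");cv2.imwrite("pics/s7.png",S["img"])
# bright-lid check: pixels where the upright lid stood
old=cv2.imread("pics/scene0.png");d=np.abs(old.astype(int)-S["img"]).mean(2)
print("change at old lid area",d[175:215,328:355].mean().round(1))
E
```

```text
position: [0.5578, -0.0792, 0.1327]
contact_force: [0.8, -0.7, 0.1]
position: [0.5221, -0.084, 0.1019]
contact_force: [0.7, 0.1, 1.8]
position: [0.5027, -0.086, 0.0662]
contact_force: [-1.1, -0.1, -0.4]
now in chamber [-0.0309  0.0013] 0.0662 F [-1.1  0.1]
pos [ 0.5027 -0.086   0.0662] yaw 97.88 shift mm [-1.4 -2.5 22.2] turn -0.12
change at old lid area 65.3
```

```bash
python3 -m creep '[[0,-0.002,0.006,0],[0,-0.001,0.005,0],[0,0,0.004,0],[0,0,0.003,0],[0,0,0,0]]' |sed -n '2p;4p'
for i in 1 2 3 4; do python3 -m creep '[[0,0,0.0015,0],[0,0,0.0015,0],[0,0,0,0]]' |sed -n '2p;4p';done
```

```text
position: [0.502, -0.0867, 0.05]
contact_force: [0.0, -0.1, 0.1]
position: [0.5024, -0.0868, 0.0476]
contact_force: [-0.1, 0.9, -0.2]
position: [0.5024, -0.0869, 0.0446]
contact_force: [-0.4, -0.3, 0.3]
position: [0.5024, -0.0868, 0.0415]
contact_force: [0.2, -0.2, 0.0]
position: [0.5026, -0.0869, 0.0399]
contact_force: [-4.1, 1.1, 9.2]
```

```bash
python3 -m creep '[[0,0,0.001,0],[0,0,0.001,0],[0,0,0,0]]' |sed -n '2p;4p'
python3 -m creep '[[0,0,-0.01,0],[0,0,-0.03,0],[0,0,-0.04,0],[0,0,-0.04,0],[0,0,-0.01,0]]' |sed -n 2p
python3 -m creep '[[-0.035,0.008,0,0],[-0.035,0.008,0,0],[-0.035,0.008,0,0],[-0.035,0.008,0,0],[-0.022,0,0,0]]' |sed -n 2p
python3 -m creep '[[0,0,0,0],[0,0,0,0]]' |sed -n 2p
python3 - <<'E'
from h import *
ch(0,-.162,.095)
S=cam("scene")
# clamp bar & lid: dark-pixel blob near predicted bar, and edge line of shut lid
for th in(2.1,):
    a=np.radians(YC);r=np.array([[np.cos(a),-np.sin(a)],[np.sin(a),np.cos(a)]])
    f=lambda x,y,z:[*(O+r@[x,y]),z]
    print("bar px",proj(S,[f(-.026,-.125,.102),f(.026,-.125,.102)]).round(0))
    u=proj(S,[f(.062,-.07,.16),f(.062,.0,.13)]).round(0).astype(int);old=cv2.imread("pics/scene0.png")
    for x,y in u: print("old lid px",(x,y),old[y,x],S["img"][y,x])
E
```

```text
position: [0.5026, -0.0869, 0.0398]
contact_force: [-7.3, 0.9, 22.1]
position: [0.507, -0.088, 0.1734]
position: [0.5582, -0.2463, 0.167]
position: [0.5561, -0.2439, 0.1661]
now in chamber [ 0.     -0.1625] 0.1661 F [-0.2  0.6]
pos [ 0.5561 -0.2439  0.1661] yaw 97.75 shift mm [ 0.5  0.  71.1] turn -0.25
bar px [[347. 230.]
 [360. 221.]]
old lid px (np.int64(356), np.int64(190)) [177 175 181] [47 47 43]
old lid px (np.int64(339), np.int64(187)) [163 166 176] [236 241 245]
```

```bash
python3 -m creep '[[0,0,0.025,0],[0,0,0.025,0],[0,0,0.02,0],[0,0,0,0],[0.01,0,0,0]]' |sed -n '2p;4p'
python3 -m creep '[[0.007,0,0,0],[0.007,0,0,0],[0.007,0,0,0],[0.007,0,0,0],[0.007,0,0,0]]' |sed -n '2p;4p'
python3 -m creep '[[0.007,0,0,0],[0.007,0,0,0],[0.007,0,0,0],[0.007,0,0,0],[0.007,0,0,0]]' |sed -n '2p;4p'
python3 -c "
from h import *
ch(0,-.073,.095)"
```

```text
position: [0.554, -0.2323, 0.0957]
contact_force: [0.0, 0.3, 0.5]
position: [0.5514, -0.1981, 0.0984]
contact_force: [0.8, -2.1, 1.5]
position: [0.5446, -0.1627, 0.0962]
contact_force: [0.9, -1.2, 0.8]
now in chamber [-0.0001 -0.0805] 0.0962 F [ 0.8 -1.3]
pos [ 0.5446 -0.1627  0.0962] yaw 97.89 shift mm [7.5 0.1 1.2] turn -0.11
```

```bash
python3 -m creep '[[0.005,0,0,0],[0.004,0,0,0],[-0.008,0,0,0],[0,0,-0.02,0],[0,0,-0.02,0]]' |sed -n '2p;4p'
python3 -m creep '[[0.014,0,0,0],[0.014,0,0,0],[0.004,0,0,0],[0,0,0.015,0],[0,0,0.01,0]]' |sed -n '2p;4p'
python3 -m creep '[[0,0,0.006,0],[0,0,0.006,0],[0,0,0.006,0],[0,0,0.006,0],[0,0,0.006,0]]' |sed -n '2p;4p'
python3 -c "
from h import *
ch(0,-.044,.062)"
```

```text
position: [0.5436, -0.1623, 0.1355]
contact_force: [-0.3, -0.4, -0.2]
position: [0.5396, -0.1295, 0.1101]
contact_force: [-0.1, 0.2, -0.8]
position: [0.5373, -0.1175, 0.0834]
contact_force: [-8.5, 46.4, 30.5]
now in chamber [-0.0011 -0.0347] 0.0834 F [-2.  47.1]
pos [ 0.5373 -0.1175  0.0834] yaw 97.29 shift mm [-9.9  1.3 21.1] turn -0.71
```

The finger caught the bar on its far side, so I'll lift off and press from further back.

```bash
python3 -m creep '[[0,0,-0.01,0],[0,0,-0.02,0],[0,0,-0.02,0],[-0.014,0,0,0],[0,0,0,0]]' |sed -n '2p;4p'
python3 - <<'E'
from h import *
ch(0,-.062,.1)
S=cam("scene");a=np.radians(YC);r=np.array([[np.cos(a),-np.sin(a)],[np.sin(a),np.cos(a)]])
f=lambda x,y,z:[*(O+r@[x,y]),z]
g=S["img"].max(2).astype(int)
for d in range(0,130,10):
    t=np.radians(d);p=proj(S,[f(x,-.095+.06*np.cos(t)+.005*-np.sin(t),.05+.06*np.sin(t)+.005*np.cos(t)) for x in np.linspace(-.022,.022,9)]).round().astype(int)
    print(d,p[4],[int(g[y,x]) for x,y in p])
E
```

```text
position: [0.5444, -0.147, 0.1328]
contact_force: [-0.2, 0.4, -0.1]
now in chamber [ 0.0019 -0.0649] 0.1328 F [-0.2  0.4]
pos [ 0.5444 -0.147   0.1328] yaw 97.87 shift mm [ 3.  -2.  32.8] turn -0.13
0 [332 222] [240, 236, 192, 139, 231, 168, 123, 144, 157]
10 [332 219] [225, 106, 29, 41, 31, 31, 44, 59, 38]
20 [333 217] [128, 38, 53, 40, 70, 87, 30, 42, 64]
30 [334 216] [92, 53, 83, 70, 87, 93, 112, 166, 230]
40 [336 215] [132, 40, 70, 87, 93, 112, 161, 230, 236]
50 [338 215] [40, 45, 53, 93, 23, 76, 191, 238, 242]
60 [340 215] [63, 59, 23, 72, 106, 194, 235, 240, 243]
70 [342 215] [171, 188, 160, 168, 194, 204, 237, 242, 242]
80 [345 217] [211, 196, 185, 185, 196, 231, 242, 243, 242]
90 [348 219] [235, 226, 246, 246, 246, 235, 239, 242, 241]
100 [350 221] [251, 251, 250, 251, 248, 213, 238, 242, 242]
110 [353 223] [243, 247, 244, 247, 244, 238, 241, 243, 241]
120 [355 226] [226, 209, 217, 218, 237, 239, 242, 241, 243]
```

```bash
python3 -m creep '[[0.003,-0.002,0.015,0],[0,0,0.012,0],[0,0,0.005,0],[0,0,0.003,0],[0,0,0,0]]' |sed -n '2p;4p'
python3 -m creep '[[0.001,0,0.003,0],[0.002,0,0.003,0],[0,0,0,0]]' |sed -n '2p;4p'
python3 -m creep '[[0.002,0,0.003,0],[0.002,0,0.003,0],[0,0,0,0]]' |sed -n '2p;4p'
python3 -c "
from h import *
ch(0,-.054,.085)"
```

```text
position: [0.5391, -0.1418, 0.0949]
contact_force: [-0.8, 0.2, -0.2]
position: [0.5399, -0.1388, 0.0905]
contact_force: [-0.5, 0.3, 0.4]
position: [0.5389, -0.1346, 0.0842]
contact_force: [-0.5, -0.1, 0.3]
now in chamber [-0.0018 -0.0519] 0.0842 F [-0.5 -0.1]
pos [ 0.5389 -0.1346  0.0842] yaw 97.91 shift mm [-2.1  1.8 -0.8] turn -0.09
```

```bash
for i in 1 2 3 4; do python3 -m creep '[[0.001,0,0.0025,0],[0.001,0,0.0025,0],[0,0,0,0]]' |sed -n '2p;4p'; done
python3 -c "
from h import *
ch(0,-.044,.061)"
```

```text
position: [0.5392, -0.133, 0.0795]
contact_force: [-0.3, -0.4, 0.5]
position: [0.5389, -0.1311, 0.0744]
contact_force: [0.1, 1.0, 1.1]
position: [0.5385, -0.1292, 0.0692]
contact_force: [0.2, -1.0, -0.0]
position: [0.538, -0.1271, 0.0642]
contact_force: [0.2, -0.2, -0.2]
now in chamber [-0.0016 -0.0443] 0.0642 F [ 0.2 -0.2]
pos [ 0.538  -0.1271  0.0642] yaw 97.89 shift mm [0.4 1.6 3.2] turn -0.11
```

```bash
for i in 1 2 3 4; do python3 -m creep '[[0.0005,0,0.0015,0],[0.0005,0,0.0015,0],[0,0,0,0]]' |sed -n '2p;4p'; done
python3 - <<'E'
from h import *
ch(0,-.044,.061)
S=cam("scene");a=np.radians(YC);r=np.array([[np.cos(a),-np.sin(a)],[np.sin(a),np.cos(a)]])
f=lambda x,y,z:[*(O+r@[x,y]),z]
g=S["img"].max(2).astype(int)
for d in range(-10,60,10):
    t=np.radians(d);p=proj(S,[f(x,-.095+.06*np.cos(t)+.005*-np.sin(t),.05+.06*np.sin(t)+.005*np.cos(t)) for x in np.linspace(-.03,.03,13)]).round().astype(int)
    print(d,p[4],[int(g[y,x]) for x,y in p])
E
```

```text
position: [0.538, -0.1262, 0.0614]
contact_force: [-0.3, 0.2, 1.0]
position: [0.5384, -0.126, 0.0605]
contact_force: [-3.5, -1.2, 10.3]
position: [0.5387, -0.1259, 0.06]
contact_force: [-9.1, -2.4, 23.8]
position: [0.5389, -0.1259, 0.0594]
contact_force: [-14.0, -2.9, 39.0]
now in chamber [-0.0007 -0.0432] 0.0594 F [-14.2  -1. ]
pos [ 0.5389 -0.1259  0.0594] yaw 98.02 shift mm [-0.8  0.7 -1.6] turn 0.02
-10 [329 226] [245, 229, 112, 54, 99, 108, 74, 71, 97, 92, 142, 143, 165]
0 [329 223] [229, 90, 49, 87, 76, 25, 33, 62, 90, 88, 82, 104, 159]
10 [330 221] [215, 230, 239, 211, 34, 25, 29, 56, 89, 76, 87, 121, 169]
20 [330 219] [238, 239, 216, 112, 30, 28, 54, 82, 75, 90, 116, 146, 201]
30 [332 217] [239, 218, 111, 28, 31, 54, 67, 57, 94, 85, 146, 202, 238]
40 [333 217] [218, 111, 22, 31, 54, 75, 72, 94, 85, 201, 231, 238, 234]
50 [335 216] [30, 22, 56, 82, 75, 72, 121, 164, 201, 231, 242, 243, 243]
```

```bash
python3 -m creep '[[0,0,-0.01,0],[0,0,-0.03,0],[0,0,-0.04,0],[0,0,-0.04,0],[0,0,-0.04,0]]' |sed -n '2p;4p'
python3 -m creep '[[0,-0.04,-0.03,0],[0,-0.04,-0.02,0],[0,-0.04,0,0],[0.04,-0.04,0,0],[0.04,0,0,0]]' |sed -n 2p
python3 -m creep '[[0.04,0,0,0],[0.04,0,0,0],[0.04,0,0,0],[0.04,0,0,0],[0,0,0,0]]' |sed -n 2p
python3 -m creep '[[0.04,0,0,0],[0.04,0,0,0],[0.04,0,0,0],[0,0,0,0],[0,0,0,0]]' |sed -n '1,2p;4p'
python3 - <<'E'
from h import *
S=cam("scene");T=cam("top");cv2.imwrite("pics/end.png",S["img"]);a=np.radians(YC);r=np.array([[np.cos(a),-np.sin(a)],[np.sin(a),np.cos(a)]])
f=lambda x,y,z:[*(O+r@[x,y]),z]
for n,C in(("scene",S),("top",T)):
  g=C["img"].max(2).astype(int);print(n)
  for d in range(-10,130,10):
    t=np.radians(d);p=proj(C,[f(x,-.095+.06*np.cos(t)+.005*-np.sin(t),.05+.06*np.sin(t)+.005*np.cos(t)) for x in np.linspace(-.036,.036,13)]).round().astype(int)
    print(d,[int(g[y,x]) for x,y in p])
w,b=wells(T,.02,(240,170,400,260));print(w.round(4))
E
```

```text
position: [0.5371, -0.123, 0.214]
contact_force: [0.7, -0.1, -0.6]
position: [0.385, -0.0752, 0.2558]
position: [0.3657, 0.0911, 0.2564]
time_s: 28.55
position: [0.3504, 0.205, 0.2562]
contact_force: [0.1, -0.6, 0.2]
scene
-10 [241, 243, 235, 128, 114, 89, 151, 213, 203, 95, 132, 186, 244]
0 [240, 228, 96, 92, 90, 113, 109, 97, 50, 56, 147, 245, 252]
10 [238, 212, 213, 216, 223, 222, 236, 224, 228, 244, 251, 251, 247]
20 [235, 236, 241, 241, 240, 243, 244, 236, 248, 251, 251, 246, 236]
30 [236, 241, 241, 240, 243, 244, 236, 248, 251, 249, 237, 240, 240]
40 [241, 241, 240, 243, 244, 236, 248, 251, 249, 237, 240, 240, 242]
50 [237, 240, 245, 244, 233, 248, 251, 251, 239, 236, 242, 241, 243]
60 [157, 184, 169, 172, 207, 249, 252, 247, 235, 240, 242, 242, 242]
70 [97, 50, 56, 147, 245, 251, 248, 233, 240, 241, 242, 242, 241]
80 [229, 206, 232, 231, 249, 251, 245, 232, 241, 241, 241, 242, 242]
90 [235, 243, 244, 234, 248, 251, 245, 234, 239, 241, 241, 241, 242]
100 [236, 249, 249, 250, 249, 251, 248, 210, 237, 241, 241, 241, 241]
110 [231, 232, 219, 226, 219, 226, 243, 240, 241, 242, 241,
[... 1360 characters left out ...]
])[:,None]
  File "h.py", line 13, in ray
    p=cv2.undistortPoints(np.array(uv,float).reshape(-1,1,2),C["K"],C["D"]).reshape(-1,2)
      ~~~~~~~~~~~~~~~~~~~^^^^^^^^^^^^^^^^^^^^^^^^^^^^^^^^^^^^^^^^^^^^^^^^^^
cv2.error: OpenCV(4.12.0) /io/opencv/modules/calib3d/src/undistort.dispatch.cpp:347: error: (-215:Assertion failed) CV_IS_MAT(_src) && CV_IS_MAT(_dst) && (_src->rows == 1 || _src->cols == 1) && (_dst->rows == 1 || _dst->cols == 1) && _src->cols + _src->rows - 1 == _dst->rows + _dst->cols - 1 && (CV_MAT_TYPE(_src->type) == CV_32FC2 || CV_MAT_TYPE(_src->type) == CV_64FC2) && (CV_MAT_TYPE(_dst->type) == CV_32FC2 || CV_MAT_TYPE(_dst->type) == CV_64FC2) in function 'cvUndistortPointsInternal'
```

Both views show the bar at 0°, so the clamp is down. I'll check the plate through the window with a softer colour threshold, then the knob.

```bash
sed -i 's/>50)&(im\[:,:,2\]>90)/>TH)\&(im[:,:,2]>60)/; 1a TH=50' h.py; python3 - <<'E'
import h
from h import *
h.TH=18
T=cam("top");w,b=wells(T,.02,(310,170,400,260));print(np.c_[w,b].round(4))
S=cam("scene");a=np.radians(YC);r=np.array([[np.cos(a),-np.sin(a)],[np.sin(a),np.cos(a)]])
p=np.array([[*(O+r@[x,.0025]),.046] for x in np.arange(-.105,-.05,.004)])
for C in(S,T):
    q=proj(C,p).round().astype(int);print([int(C["img"][y,x].max()) for x,y in q])
E
```

```text
[[-1.15e-02 -5.06e-02  1.00e+01]
 [-2.90e-02 -4.99e-02  1.10e+01]
 [ 2.92e-02 -4.93e-02  1.30e+01]
 [-2.89e-02 -3.10e-02  1.00e+01]
 [ 9.90e-03 -2.85e-02  7.00e+00]
 [ 9.10e-03 -1.17e-02  1.20e+01]
 [ 2.83e-02 -1.16e-02  1.30e+01]
 [-1.02e-02 -1.15e-02  1.20e+01]
 [-2.95e-02 -1.15e-02  1.10e+01]
 [-2.95e-02  7.60e-03  1.20e+01]
 [ 2.86e-02  8.50e-03  1.10e+01]
 [-1.01e-02  2.69e-02  1.10e+01]
 [ 8.80e-03  2.72e-02  1.30e+01]
 [-2.93e-02  2.74e-02  1.30e+01]
 [ 2.88e-02  4.67e-02  1.10e+01]
 [ 9.30e-03  4.67e-02  1.30e+01]]
[162, 171, 162, 140, 144, 109, 84, 50, 60, 179, 220, 251, 252, 251]
[95, 115, 115, 114, 115, 115, 86, 48, 47, 49, 104, 177, 178, 177]
```

```bash
python3 - <<'E'
from h import *
T=cam("top");S=cam("scene");a=np.radians(YC);r=np.array([[np.cos(a),-np.sin(a)],[np.sin(a),np.cos(a)]])
xs=np.arange(-.115,-.045,.001);p=np.array([[*(O+r@[x,.0025]),.046] for x in xs])
for n,C in(("top0",{**T,"img":cv2.imread("pics/top0.png")}),("top",T),("scene0",{**S,"img":cv2.imread("pics/scene0.png")}),("scene",S)):
    q=proj(C,p).astype(np.float32);g=cv2.remap(C["img"].max(2),q[:,:1],q[:,1:],cv2.INTER_LINEAR).ravel();k=g<85
    print(n,xs[k].min().round(3),xs[k].max().round(3),xs[k].mean().round(4))
E
```

```text
top0 -0.095 -0.082 -0.0885
top -0.08 -0.068 -0.074
scene0 -0.09 -0.085 -0.0875
scene -0.08 -0.072 -0.076
```

```bash
python3 -c "
from plant import *
print(finish_job())"
```

```text
the job is handed in; nothing more can be done
None
```

I handed the job in at about 29 s: the plate is home against the end stop, the jaw is holding it on the back fence, the lid is shut and the clamp is down. The jaw's travel is the least certain point: the camera check read 12–15 mm (limit 15.5 mm), but the finger position and the hard stop against the plate point to 17–18 mm.

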